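# Put the printing block away in its case

## Robot

A 6-joint arm with a two-finger parallel gripper is mounted at the origin on the work surface. World frame = base frame: x ahead of the robot, y to its left, z up, the work surface at z = 0. Lengths are in m, angles in rad, forces in N, time in s.
With the tool pointing down it reaches from about 0.375 to 0.75 m from the base axis. Payload 9 kg.
Tool frame: the origin (TCP) lies at the very end of the fingers, on their centre line; the grasp point (between the pads) lies 19 mm behind it (arm.grasp_offset is the distance from the TCP to the grasp point, in m); z points along the fingers, y is the direction in which the jaws open and shut (so a half turn about z gives the same grasp; the last joint's range is limited). The gripper opens to 85 mm and grips with 20 to 120 N. Pads are 22 mm wide; open, the fingers measure 114 mm over their backs; the gripper's body (76 mm by 85 mm) begins 54 mm behind the grasp point. The pads swing forward as they close: fully open they stand 13 mm farther back than shut.
Start: joints at [1.071, 0.104, 0.097, 1.564, 0, 1.353], TCP at [0.167, 0.576, 0.231] pointing down, gripper open.
Joint ranges: [-2.99, 2.99], [-0.84, 1.86], [-1.1, 1.16], [-1.84, 2.11], [-1.51, 1.56], [-3.14, 3.14]. Speed limits (rad/s): [2.22, 2.22, 2.57, 3.14, 3.14, 3.14].

## Interface

Orientations are given as a unit quaternion [w, x, y, z].
In Python, from bench import arm, viewer, order, models gives the robot as it stands.
- The arm moves only by the tool send_rows, never from a script. Its argument "moves" is a list of rows, each an object with "claw": the finger opening in mm, from 0 to 85.4; "travel": the shift along the world's x, y, z in mm, a list of three; "delta_rot": the turn, a rotation vector about the world's x, y, z in units of 6 degrees (1.0 is 6 degrees), a list of three. A call has exactly 10 rows; each row shifts and turns the commanded pose from where the row before left it; what a row does not reach is not made up. A row lasts 1/10 s, in which the tool goes at most 50 mm and 8.59 degrees, less where a joint would pass 70% of its speed; a pose out of reach is approached as far as the arm can. A call is refused whole if a number of a shift passes 50 or a number of a turn 1, either way. A call with a gripper value outside its range is refused whole. The fingers move at their own pace and stop on an object; the grip force is fixed at half the most. Time passes only in rows, so rows that do not move let the fingers close, or fill a call up. It gives the time, the measured TCP pose, the force and the opening at its end, in the units of the state.
- arm.get_obs(): the state, without advancing time (a new reading comes with each control period).
- viewer.snapshot(name): name is "side" or "top"; returns a dict with "image" (400x640x3 uint8, blue, green, red), "fx", "fy", "cx", "cy" (pixels), "extrinsics" (4x4, takes a point from camera to world coordinates). Camera axes: x right, y up, looking along -z (the intrinsics and any distortion apply to the point x, -y, -z); pixel columns grow to the right and rows downward; lengths in m; the calibration is good to about 2 mm. A picture is of the moment at which its call begins. There is no depth.
- order.close_job(): hands the job in, once; it reports no verdict.
Trained networks look in a picture, given as the dict that the camera call returned (one of the last four; its "shot" number tells which), for a name from the list of things; names that differ only in an ending like _2 or _b are one class to them, and where a whole thing is asked for, a point or a joint stands for the part that bears it (a point fixed in the world has none). Each returns a list of dicts, best first, with "p" (0 to 1); they miss things now and then, are a little off and sometimes report something else, mostly with a low value. They report only what shows in the picture. A call takes as long as a camera call.
- models.spot_in(name, picture): "position" ([column, row] in pixels, amid what is visible of it).
- models.trace(name, picture): "pixels" (400x640 bool, what is visible of it) and "position" ([column, row] in pixels, amid what is visible of it).
The state is a dict: "time_s": time; "joints": joint angles; "qd": joint speeds; "tau": joint torques, N m; "ee_pos": TCP position; "tool_rot": TCP orientation; "force": force on the tool from outside, world axes, zero at the start; "wrist_torque": the same for the moment, N m; "width": finger opening in m.
Only numpy, scipy, OpenCV 4.12 (cv2) and the standard library are available. Lean on these libraries where they do the work, as an engineer would, in place of code of your own. Each camera call takes 0.05 s, during which the arm holds its last target. There are 200 camera calls.

## Task

An ink knife has been left lying across the open wooden block case: first move it to the steel tool tray, laid flat inside it. Then lay the long printing block flat, face up, in the empty bay of the case, and swing the cover shut, pressing it down until it is fully home. Leave everything else on the table where it is.

Things in the scene. Friction and masses are not known exactly. Their poses are not given: they have to be found in the camera images.
- case: Wooden case fixed to the table, outside 200 (x) x 166 (y) x 60 mm high, walls and floor 8 mm. Origin: centre of underside, z up. Cover hinged on its +x wall. A divider (45 mm high, x = 28 to 34 mm) parts the empty bay on the -x side (inside 120 along x by 150 along y, 52 mm deep) from a narrow bay at the hinge, full of fixed wood strips.
- bay (a point): Centre of the floor of the empty bay of the case, 8 mm above the table, 32 mm from the case's origin towards its -x; axes as the case's.
- cover (a joint): Cover angle: 0 shut (on the rim), 1.57 upright, at most 1.95 (leaning outwards). The hinge is stiff (0.6 N m of friction): the cover stays wherever it is left and must be pushed all the way down; 2 to 5 N at the free edge moves it. A wooden board 200 x 166 x 12 mm, 0.3 kg.
- hinge_line (a point): Middle of the cover's hinge axis (fixed), 100 mm from the case's origin towards its +x, 61 mm above the table; the axis runs along the case's y. The cover's underside starts here; at angle a its free edge lies 200 mm from the axis, along (-cos a, sin a) in the case's x and z.
- cover_edge (a point): Middle of the cover's free edge, on its top (outer) face; moves with the cover. When the cover is shut it lies over the case's -x wall, 73 mm above the table.
- knife: The ink knife to clear, 200 mm long, 0.14 kg, lying across the case's rim over the empty bay. Black handle 24 mm wide, 20 mm high, from x = -100 to 0; flat steel blade 28 mm wide, 4 mm thick, on to x = +100. Origin: on its flat underside at mid-length; x along the blade, z up. It balances within 10 mm of the origin.
- knife_tip (a point): On the underside of the knife at the blade's tip, 99 mm ahead of the knife's origin.
- knife_butt (a point): On the underside of the knife at the handle's end, 99 mm behind the knife's origin.
- tray: Low open steel tool tray fixed to the table, outside 260 mm (its x) by 120 mm (its y) by 20 mm high, walls and floor 5 mm. Origin: centre of its underside, z up. Empty.
- block: The long printing block: wood with a metal printing face on top, 50 mm (its x) by 110 mm (its y) by 23 mm high, 0.13 to 0.25 kg, lying on the table, face up. Origin: centre of its underside; z up.
- square_block: Bystander: square printing block, 72 by 72 by 23 mm. Origin: centre of its underside.
- weight: Bystander: round steel weight with a small knob, 68 mm across, 40 mm high. Origin: centre of its underside.
- knife2: Bystander: a second ink knife, like the first, lying on the table towards the far side. Origin: underside, mid-length.
- ink_tin: Bystander: round ink tin, 84 mm across, 70 mm high. Origin: centre of its underside.
- solvent: Bystander: brown glass bottle, 80 mm across, 190 mm high, standing. Origin: centre of its underside.
- furniture: Bystander: dark wooden strip 25 by 140 by 22 mm behind the cover. Origin: centre of its underside.
- roller: Bystander: ink roller with a handle, about 150 mm long, 40 mm high, on the far right. Origin: on the table under the roller's middle.

How it is judged:
By the outcome, as a careful person would: the job done as asked, in the order asked, and still so for the second after the job is handed in, with the robot touching nothing.
It also fails if it takes over 72 s, if anything falls off the work surface, if the arm or the gripper's body presses on something with over 40 N, if the wrist force passes 120 N, or if a joint passes its speed limit or range.

## Working session

There is one attempt and no reset: what is moved stays moved. The work goes in short steps, Python scripts to look and compute and a tool call to move; the robot and the scene stay as the last step left them, time stands still between calls to the robot, and variables do not carry over. Pictures are saved under pics/ and viewed, about 8 in all and at most 12, crops included, and the job is handed in when it is done.

Besides the shell and the picture viewer there is one more tool, called after ">>>" in YAML: its name, and indented under it one key for each argument. send_rows: Moves the arm, as the interface text tells. Its arguments: {"type":"object","properties":{"moves":{"type":"array"}},"required":["moves"]}

```bash
mkdir -p pics; ls
cat > h.py <<'E'
import numpy as np, cv2
from bench import arm, viewer, order, models
def ray(s,px):
    E=np.array(s["extrinsics"]); d=np.array([(px[0]-s["cx"])/s["fx"],-(px[1]-s["cy"])/s["fy"],-1.])
    return E[:3,3],E[:3,:3]@d
def at_z(s,px,z):
    o,d=ray(s,px); return o+d*(z-o[2])/d[2]
def proj(s,p):
    E=np.array(s["extrinsics"]); c=E[:3,:3].T@(np.array(p)-E[:3,3]); 
    return np.array([s["cx"]+s["fx"]*c[0]/-c[2], s["cy"]-s["fy"]*c[1]/-c[2]])
def rect(mask,s,z):
    c,_=cv2.findContours(mask.astype(np.uint8),cv2.RETR_EXTERNAL,cv2.CHAIN_APPROX_NONE)
    c=max(c,key=cv2.contourArea)[:,0,:]
    w=np.array([at_z(s,p,z)[:2] for p in c])
    return cv2.minAreaRect((w*1000).astype(np.float32))
E
python3 - <<'E'
from h import *
o=arm.get_obs(); print(o)
for n in ("top","side"):
    s=viewer.snapshot(n); cv2.imwrite(f"pics/{n}0.png",s["image"])
    print(n,[ (k,v) for k,v in s.items() if k!="image"])
    for t,z in [("case",.06),("knife",.064),("knife_tip",.06),("knife_butt",.06),("tray",.02),("block",.023),("cover",.2),("cover_edge",.2),("square_block",.023),("weight",.04),("ink_tin",.07),("solvent",.19),("furniture",.022),("roller",.04)]:
        for r in models.spot_in(t,s)[:2]: print(t,round(r["p"],2),np.round(r["position"]),np.round(at_z(s,r["position"],z),3))
E
```

```text
pics
{'time_s': 0.0, 'joints': array([1.07133553e+00, 1.04699102e-01, 9.64634314e-02, 1.56391183e+00,
       4.32205573e-06, 1.35309697e+00]), 'qd': array([-0.00041587,  0.00198701,  0.00029789, -0.00139858, -0.00040673,
        0.00075744]), 'tau': array([-6.02554992e-04, -5.56939173e+01,  5.03643715e+01,  1.74869149e-02,
       -5.63039680e-05, -1.17250380e-05]), 'ee_pos': array([0.16665136, 0.57603797, 0.23051924]), 'tool_rot': array([-2.39117273e-04,  1.40415133e-01,  9.90092488e-01, -6.31858163e-04]), 'force': array([ 0.05232456, -0.26730223, -0.77877135]), 'wrist_torque': array([ 0.00887681, -0.01691167, -0.03036138]), 'width': 0.08530728359712146}
top [('fx', 519.984422565467), ('fy', 519.984422565467), ('cx', 313.2301405460255), ('cy', 209.83814612633518), ('extrinsics', array([[-2.87601408e-02,  9.96512258e-01, -7.83337405e-02,
         4.65055407e-01],
       [-9.99583034e-01, -2.88732061e-02, -3.10914175e-04,
         3.19086640e-02],
       [-2.57157602e-03,  7.82921360e-02,  9.96927143e-01,
         1.48474433e+00],
       [ 0.00000000e+00,  0.00000000e+00,  0.00000000e+
[... 1301 characters left out ...]
06 ]
knife 0.95 [311. 226.] [0.555 0.092 0.064]
knife 0.92 [277. 163.] [ 0.742 -0.016  0.064]
knife_tip 0.76 [317. 224.] [0.55  0.076 0.06 ]
knife_tip 0.67 [276. 255.] [0.575 0.191 0.06 ]
knife_butt 0.91 [318. 226.] [0.546 0.081 0.06 ]
tray 0.78 [399. 147.] [ 0.531 -0.29   0.02 ]
block 0.8 [398. 205.] [ 0.436 -0.102  0.023]
block 0.6 [276. 162.] [ 0.773 -0.045  0.023]
cover 0.67 [272. 257.] [0.514 0.249 0.2  ]
cover_edge 0.69 [272. 258.] [0.512 0.252 0.2  ]
square_block 0.66 [362. 187.] [ 0.539 -0.101  0.023]
weight 0.94 [326. 163.] [ 0.653 -0.107  0.04 ]
solvent 0.95 [195. 235.] [0.656 0.29  0.19 ]
furniture 0.58 [287. 376.] [0.419 0.353 0.022]
roller 0.85 [327. 125.] [ 0.738 -0.233  0.04 ]
```

Run:
```python
import cv2
a=cv2.imread("pics/top0.png")[110:310,170:490]; b=cv2.imread("pics/side0.png")[100:400,120:520]
cv2.imwrite("pics/top0c.png",cv2.resize(a,(800,500),interpolation=cv2.INTER_CUBIC))
cv2.imwrite("pics/side0c.png",cv2.resize(b,(800,600),interpolation=cv2.INTER_CUBIC))
```

```text
(no output)
```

View pics/top0c.png

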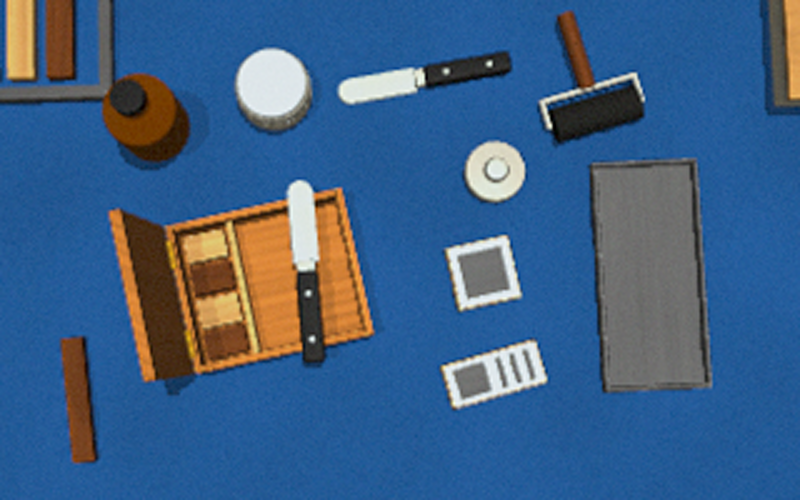

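View pics/side0c.png

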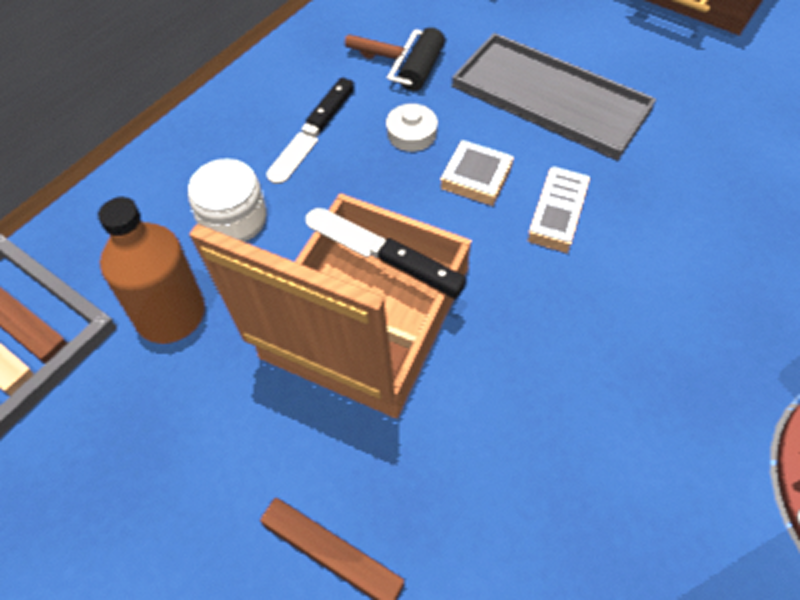

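The top view shows the knife lying across the bay, with its tip at crop (298,185), its butt at (314,360) and its blade towards world +x. The cover leans open on the left (the +y side), the block is at crop (495,374) and the tray at (652,275), which is empty. Next I'll fit box models to the traced masks in both views.

```bash
cat >> h.py <<'E'
from scipy.optimize import minimize
def box(x0,x1,y0,y1,z0,z1): return np.array([[x,y,z] for x in(x0,x1) for y in(y0,y1) for z in(z0,z1)])
def place(pts,q,z0):
    c,s=np.cos(q[2]),np.sin(q[2]); return np.c_[q[0]+c*pts[:,0]-s*pts[:,1],q[1]+s*pts[:,0]+c*pts[:,1],z0+pts[:,2]]
def fit(parts,z0,q0,views):
    """parts: list of convex point sets; views: (snapshot, mask). Returns x,y,yaw best IoU."""
    def cost(v):
        q=(v[0]/1000,v[1]/1000,v[2]/100); t=0
        for s,m in views:
            im=np.zeros((1600,2560),np.uint8)
            for p in parts:
                uv=np.array([proj(s,w) for w in place(p,q,z0)])
                cv2.fillConvexPoly(im,cv2.convexHull(np.round(uv*4+1.5).astype(np.int32)),1)
            a=cv2.resize(im.astype(np.float32),(640,400),interpolation=cv2.INTER_AREA)
            t+=1-np.minimum(a,m).sum()/np.maximum(a,m).sum()
        return t/len(views)
    v=np.array([q0[0]*1000,q0[1]*1000,q0[2]*100])
    for d in (15,4):
        r=minimize(cost,v,method="Nelder-Mead",options=dict(initial_simplex=np.array([v]+[v+d*e for e in np.eye(3)]),xatol=.1,fatol=1e-4)); v=r.x
    return np.array([v[0]/1000,v[1]/1000,v[2]/100]),r.fun
def best(name,s,px):
    rs=[r for r in models.trace(name,s) if np.hypot(*(np.array(r["position"])-px))<30]
    return rs[0]["pixels"] if rs else None
KN=[box(-.1,0,-.012,.012,0,.02),box(0,.1,-.014,.014,0,.004)]
BL=[box(-.025,.025,-.055,.055,0,.023)]; TR=[box(-.13,.13,-.06,.06,0,.02)]
E
python3 - <<'E'
from h import *
T=viewer.snapshot("top");S=viewer.snapshot("side")
for n,P,z,q in [("knife",KN,.06,(.56,.095,.0)),("block",BL,0,(.44,-.116,.2)),("tray",TR,0,(.548,-.295,0)),]:
    vs=[(c,best(n,c,proj(c,(q[0],q[1],z+.01)))) for c in (T,S)]
    print(n,[None if m is None else int(m.sum()) for _,m in vs])
    vs=[v for v in vs if v[1] is not None]
    for k in (vs,vs[:1],vs[1:]): print(fit(P,z,q,k))
cr=[(342,188),(373,333),(200,372),(168,228)]
w=[at_z(T,(170+x/2.5,110+y/2.5),.06) for x,y in cr]; print(np.round(w,4))
print([np.linalg.norm(w[i]-w[i-3]) for i in range(4)])
for x,y in [(110,210),(147,380),(122,208),(157,378)]: print(at_z(T,(170+x/2.5,110+y/2.5),.25))
m=best("case",T,(262,222)); print(m is not None and rect(m,T,.06))
E
```

```text
knife [648, 1028]
(array([0.55682749, 0.08912817, 0.06195029]), np.float64(0.12150377035140991))
(array([0.55536919, 0.08928194, 0.05884911]), np.float64(0.11086165904998779))
(array([0.55782154, 0.08914425, 0.07437693]), np.float64(0.12093997001647949))
block [721, 836]
(array([ 0.43784275, -0.11554193,  0.24984732]), np.float64(0.051945507526397705))
(array([ 0.43815168, -0.11490443,  0.25012102]), np.float64(0.046838223934173584))
(array([ 0.43749216, -0.11680903,  0.24999377]), np.float64(0.04820924997329712))
tray [4051, 3223]
(array([ 0.54441593, -0.29809335,  0.02132223]), np.float64(0.02736082673072815))
(array([ 0.54479   , -0.29754206,  0.01726422]), np.float64(0.024297714233398438))
(array([ 0.54467578, -0.29919512,  0.01941318]), np.float64(0.02413231134414673))
[[0.6457 0.0481 0.06  ]
 [0.4851 0.0187 0.06  ]
 [0.448  0.2087 0.06  ]
 [0.6069 0.2409 0.06  ]]
[np.float64(0.16329080282129138), np.float64(0.19360542021602886), np.float64(0.16211614735692031), np.float64(0.19662852582448542)]
[0.60687565 0.26814347 0.25      ]
[0.44420407 0.23538351 0.25      ]
[0.6084642  0.25664875 0.25      ]
[0.44581497 0.22589523 0.25      ]
((543.7865600585938, 198.6263427734375), (194.03182983398438, 196.39959716796875), 5.6757683753967285)
```

>>> send_rows:
  moves:
    - {"claw": 50,"travel": [20,-20,30],"delta_rot": [0,0,0.3]}
    - {"claw": 50,"travel": [25,-35,25],"delta_rot": [0,0,0.3]}
    - {"claw": 50,"travel": [25,-35,25],"delta_rot": [0,0,0.3]}
    - {"claw": 50,"travel": [25,-35,20],"delta_rot": [0,0,0.3]}
    - {"claw": 50,"travel": [25,-35,0],"delta_rot": [0,0,0.3]}
    - {"claw": 50,"travel": [25,-35,0],"delta_rot": [0,0,0.3]}
    - {"claw": 50,"travel": [25,-35,0],"delta_rot": [0,0,0.3]}
    - {"claw": 50,"travel": [25,-35,0],"delta_rot": [0,0,0.3]}
    - {"claw": 50,"travel": [25,-35,0],"delta_rot": [0,0,0.3]}
    - {"claw": 50,"travel": [25,-35,0],"delta_rot": [0,0,0.3]}

```text
time_s: 2.95
ee_pos: [0.4126, 0.2398, 0.3316]
tool_rot: [0.0, -0.017, 1.0, 0.0]
force: [1.2, 0.6, 0.5]
width: 0.0503
```

>>> send_rows:
  moves:
    - {"claw": 50,"travel": [30,-35,0],"delta_rot": [0,0,0.28]}
    - {"claw": 50,"travel": [30,-35,0],"delta_rot": [0,0,0]}
    - {"claw": 50,"travel": [30,-35,-10],"delta_rot": [0,0,0]}
    - {"claw": 50,"travel": [30,-35,-30],"delta_rot": [0,0,0]}
    - {"claw": 50,"travel": [11,-12,-40],"delta_rot": [0,0,0]}
    - {"claw": 50,"travel": [0,0,-40],"delta_rot": [0,0,0]}
    - {"claw": 50,"travel": [0,0,-40],"delta_rot": [0,0,0]}
    - {"claw": 50,"travel": [0,0,-40],"delta_rot": [0,0,0]}
    - {"claw": 50,"travel": [0,0,-30],"delta_rot": [0,0,0]}
    - {"claw": 50,"travel": [0,0,0],"delta_rot": [0,0,0]}

```text
time_s: 3.95
ee_pos: [0.537, 0.0927, 0.0996]
tool_rot: [-0.004, -0.031, 1.0, 0.0]
force: [0.2, 0.3, -0.2]
width: 0.0497
```

Run:
```python
from h import *
s=viewer.snapshot("side"); print(arm.get_obs()["ee_pos"], proj(s,arm.get_obs()["ee_pos"]))
u,v=proj(s,(.54,.09,.08)).astype(int)
cv2.imwrite("pics/s1.png",cv2.resize(s["image"][v-90:v+60,u-100:u+100],(800,600),interpolation=cv2.INTER_CUBIC))
```

```text
[0.53864622 0.09263388 0.10264688] [316.72280985 220.0828213 ]
```

View pics/s1.png

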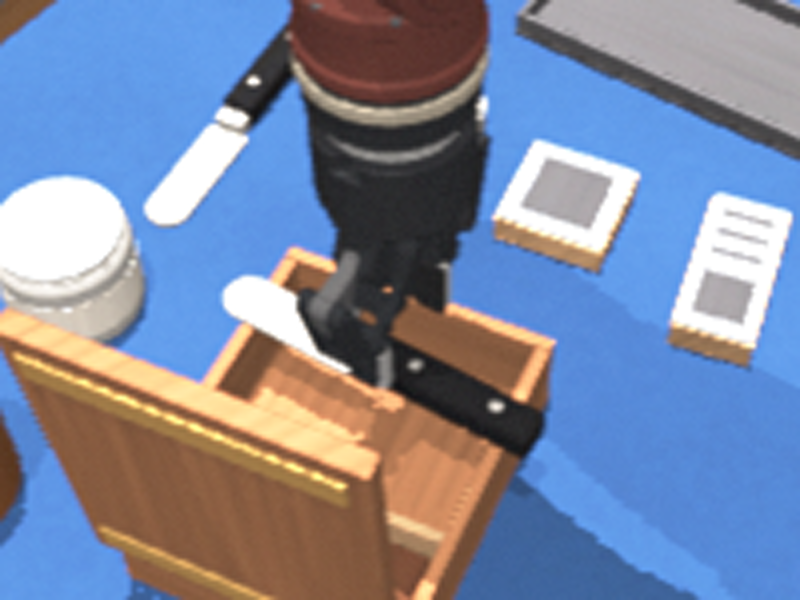

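The fingers straddle the handle just behind the ferrule, around crop (370,350). I'll descend and close.

>>> send_rows:
  moves:
    - {"claw": 50,"travel": [2,-4,0],"delta_rot": [0,0,0]}
    - {"claw": 50,"travel": [0,0,-15],"delta_rot": [0,0,0]}
    - {"claw": 50,"travel": [0,0,-20],"delta_rot": [0,0,0]}
    - {"claw": 50,"travel": [0,0,-19],"delta_rot": [0,0,0]}
    - {"claw": 50,"travel": [0,0,0],"delta_rot": [0,0,0]}
    - {"claw": 10,"travel": [0,0,0],"delta_rot": [0,0,0]}
    - {"claw": 10,"travel": [0,0,0],"delta_rot": [0,0,0]}
    - {"claw": 10,"travel": [0,0,0],"delta_rot": [0,0,0]}
    - {"claw": 10,"travel": [0,0,0],"delta_rot": [0,0,0]}
    - {"claw": 10,"travel": [0,0,0],"delta_rot": [0,0,0]}

```text
time_s: 5.0
ee_pos: [0.5433, 0.0885, 0.0517]
tool_rot: [0.001, -0.031, 1.0, -0.0]
force: [-0.5, 0.1, 6.3]
width: 0.0235
```

>>> send_rows:
  moves:
    - {"claw": 10,"travel": [0,0,15],"delta_rot": [0,0,0]}
    - {"claw": 10,"travel": [0,0,30],"delta_rot": [0,0,0]}
    - {"claw": 10,"travel": [0,0,35],"delta_rot": [0,0,0]}
    - {"claw": 10,"travel": [0,-25,20],"delta_rot": [0,0,0]}
    - {"claw": 10,"travel": [-2,-40,0],"delta_rot": [0,0,-0.1]}
    - {"claw": 10,"travel": [-2,-45,0],"delta_rot": [0,0,-0.1]}
    - {"claw": 10,"travel": [-2,-45,0],"delta_rot": [0,0,-0.1]}
    - {"claw": 10,"travel": [-2,-45,0],"delta_rot": [0,0,-0.1]}
    - {"claw": 10,"travel": [-2,-45,0],"delta_rot": [0,0,0]}
    - {"claw": 10,"travel": [-2,-45,0],"delta_rot": [0,0,0]}

```text
time_s: 6.0
ee_pos: [0.5298, -0.2033, 0.1513]
tool_rot: [0.0, -0.01, 1.0, -0.0]
force: [0.6, 0.2, -1.6]
width: 0.0232
```

>>> send_rows:
  moves:
    - {"claw": 10,"travel": [0,-40,0],"delta_rot": [0,0,0]}
    - {"claw": 10,"travel": [0,-30,0],"delta_rot": [0,0,0]}
    - {"claw": 10,"travel": [0,-26,-10],"delta_rot": [0,0,0]}
    - {"claw": 10,"travel": [0,0,-30],"delta_rot": [0,0,0]}
    - {"claw": 10,"travel": [0,0,-30],"delta_rot": [0,0,0]}
    - {"claw": 10,"travel": [0,0,-20],"delta_rot": [0,0,0]}
    - {"claw": 10,"travel": [0,0,0],"delta_rot": [0,0,0]}
    - {"claw": 10,"travel": [0,0,0],"delta_rot": [0,0,0]}
    - {"claw": 10,"travel": [0,0,0],"delta_rot": [0,0,0]}
    - {"claw": 10,"travel": [0,0,0],"delta_rot": [0,0,0]}

```text
time_s: 7.0
ee_pos: [0.531, -0.2981, 0.062]
tool_rot: [0.001, -0.01, 1.0, -0.001]
force: [-0.0, -0.0, -0.8]
width: 0.0229
```

Run:
```python
from h import *
s=viewer.snapshot("side"); t=viewer.snapshot("top"); o=arm.get_obs(); print(o["ee_pos"],o["width"],o["force"])
u,v=proj(s,(.54,-.29,.08)).astype(int)
a=cv2.resize(s["image"][max(v-75,0):max(v-75,0)+150,u-100:u+100],(800,600),interpolation=cv2.INTER_CUBIC)
cv2.imwrite("pics/s2.png",a)
```

```text
[ 0.5306693  -0.29786753  0.06129358] 0.023301874226898597 [ 0.13152725 -0.18353118 -1.74037558]
```

View pics/s2.png

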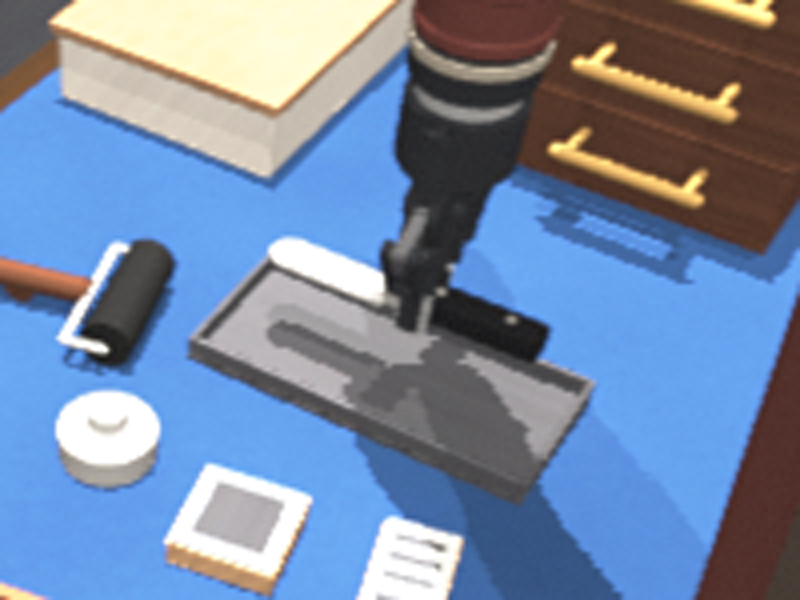

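The knife is held level above the tray, with its shadow inside the tray. I'll lower it until contact.

>>> send_rows:
  moves:
    - {"claw": 10,"travel": [0,0,-15],"delta_rot": [0,0,0]}
    - {"claw": 10,"travel": [0,0,-15],"delta_rot": [0,0,0]}
    - {"claw": 10,"travel": [0,0,-12],"delta_rot": [0,0,0]}
    - {"claw": 10,"travel": [0,0,-8],"delta_rot": [0,0,0]}
    - {"claw": 10,"travel": [0,0,-2],"delta_rot": [0,0,0]}
    - {"claw": 10,"travel": [0,0,-1],"delta_rot": [0,0,0]}
    - {"claw": 10,"travel": [0,0,0],"delta_rot": [0,0,0]}
    - {"claw": 10,"travel": [0,0,0],"delta_rot": [0,0,0]}
    - {"claw": 10,"travel": [0,0,0],"delta_rot": [0,0,0]}
    - {"claw": 10,"travel": [0,0,0],"delta_rot": [0,0,0]}

```text
time_s: 8.1
ee_pos: [0.5303, -0.2976, 0.0074]
tool_rot: [0.0, -0.01, 1.0, -0.0]
force: [0.6, -0.8, -1.1]
width: 0.0228
```

>>> send_rows:
  moves:
    - {"claw": 10,"travel": [0,0,-1],"delta_rot": [0,0,0]}
    - {"claw": 10,"travel": [0,0,0],"delta_rot": [0,0,0]}
    - {"claw": 27,"travel": [0,0,0],"delta_rot": [0,0,0]}
    - {"claw": 27,"travel": [0,0,0],"delta_rot": [0,0,0]}
    - {"claw": 27,"travel": [0,0,0],"delta_rot": [0,0,0]}
    - {"claw": 50,"travel": [0,0,0],"delta_rot": [0,0,0]}
    - {"claw": 50,"travel": [0,0,0],"delta_rot": [0,0,0]}
    - {"claw": 50,"travel": [0,0,10],"delta_rot": [0,0,0]}
    - {"claw": 50,"travel": [0,0,30],"delta_rot": [0,0,0]}
    - {"claw": 50,"travel": [0,0,40],"delta_rot": [0,0,0]}

```text
time_s: 9.1
ee_pos: [0.529, -0.2965, 0.0857]
tool_rot: [-0.001, -0.01, 1.0, 0.001]
force: [-0.0, -0.6, 0.2]
width: 0.0501
```

>>> send_rows:
  moves:
    - {"claw": 65,"travel": [0,0,40],"delta_rot": [0,0,-1]}
    - {"claw": 65,"travel": [-5,15,0],"delta_rot": [0,0,-1]}
    - {"claw": 65,"travel": [-10,20,0],"delta_rot": [0,0,-1]}
    - {"claw": 65,"travel": [-10,20,0],"delta_rot": [0,0,-1]}
    - {"claw": 65,"travel": [-10,20,0],"delta_rot": [0,0,-1]}
    - {"claw": 65,"travel": [-10,20,0],"delta_rot": [0,0,-1]}
    - {"claw": 65,"travel": [-10,20,0],"delta_rot": [0,0,-1]}
    - {"claw": 65,"travel": [-10,20,0],"delta_rot": [0,0,-1]}
    - {"claw": 65,"travel": [-10,20,0],"delta_rot": [0,0,-1]}
    - {"claw": 65,"travel": [-10,20,0],"delta_rot": [0,0,-1]}

```text
time_s: 10.1
ee_pos: [0.4448, -0.1218, 0.1269]
tool_rot: [0.001, 0.493, 0.87, 0.0]
force: [0.1, 1.3, -0.5]
width: 0.0652
```

>>> send_rows:
  moves:
    - {"claw": 65,"travel": [-7,6,0],"delta_rot": [0,0,-1]}
    - {"claw": 65,"travel": [0,0,-15],"delta_rot": [0,0,-1]}
    - {"claw": 65,"travel": [0,0,-20],"delta_rot": [0,0,-0.8]}
    - {"claw": 65,"travel": [0,0,-20],"delta_rot": [0,0,0]}
    - {"claw": 65,"travel": [0,0,-10],"delta_rot": [0,0,0]}
    - {"claw": 65,"travel": [0,0,0],"delta_rot": [0,0,0]}
    - {"claw": 65,"travel": [0,0,0],"delta_rot": [0,0,0]}
    - {"claw": 65,"travel": [0,0,0],"delta_rot": [0,0,0]}
    - {"claw": 65,"travel": [0,0,0],"delta_rot": [0,0,0]}
    - {"claw": 65,"travel": [0,0,0],"delta_rot": [0,0,0]}

```text
time_s: 11.1
ee_pos: [0.4385, -0.1167, 0.0617]
tool_rot: [0.0, 0.613, 0.79, 0.0]
force: [-0.5, -0.4, -0.1]
width: 0.0653
```

Run:
```python
from h import *
s=viewer.snapshot("side"); t=viewer.snapshot("top"); o=arm.get_obs(); print(o["ee_pos"],o["tool_rot"],o["width"],o["force"])
for c in (t,s):
  m=best("knife",c,proj(c,(.5445,-.297,.01))); print(m is not None and fit(KN,.005,(.5445,-.297,.02),[(c,m)]))
u,v=proj(s,(.46,-.18,.04)).astype(int)
v0=max(v-90,0)
cv2.imwrite("pics/s3.png",cv2.resize(s["image"][v0:v0+150,u-100:u+100],(800,600),interpolation=cv2.INTER_CUBIC))
```

```text
[ 0.43829535 -0.11655814  0.06138216] [2.64314070e-04 6.13359478e-01 7.89803823e-01 5.26115266e-05] 0.06515574136123238 [0.03258612 0.46331625 1.11104458]
(array([ 0.5455605 , -0.29811277,  0.02506875]), np.float64(0.1445988416671753))
False
```

View pics/s3.png

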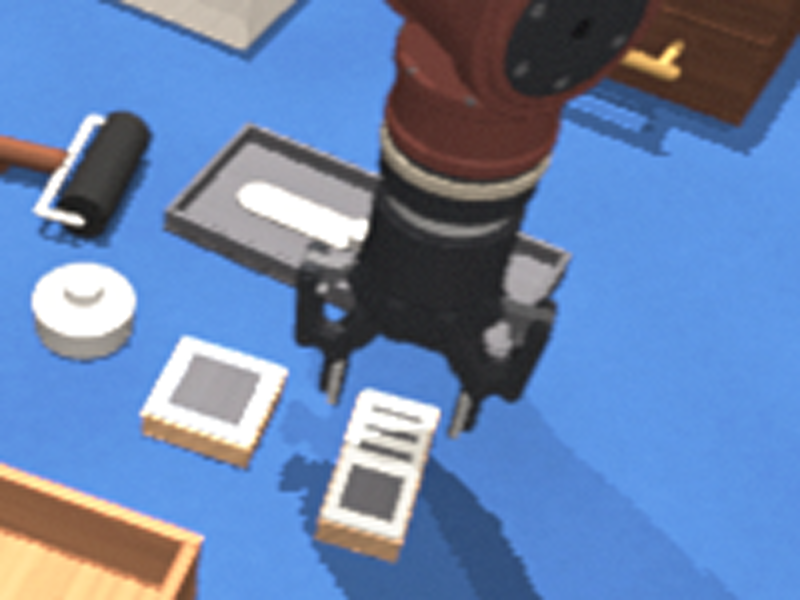

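The knife lies flat in the tray and the gripper straddles the block, with fingers at crop (330,385) and (460,415). I'll grasp it now.

>>> send_rows:
  moves:
    - {"claw": 65,"travel": [0,1,-15],"delta_rot": [0,0,0]}
    - {"claw": 65,"travel": [0,0,-20],"delta_rot": [0,0,0]}
    - {"claw": 65,"travel": [0,0,-15],"delta_rot": [0,0,0]}
    - {"claw": 65,"travel": [0,0,-6],"delta_rot": [0,0,0]}
    - {"claw": 65,"travel": [0,0,-2],"delta_rot": [0,0,0]}
    - {"claw": 65,"travel": [0,0,0],"delta_rot": [0,0,0]}
    - {"claw": 30,"travel": [0,0,0],"delta_rot": [0,0,0]}
    - {"claw": 30,"travel": [0,0,0],"delta_rot": [0,0,0]}
    - {"claw": 30,"travel": [0,0,0],"delta_rot": [0,0,0]}
    - {"claw": 30,"travel": [0,0,0],"delta_rot": [0,0,0]}

```text
time_s: 12.3
ee_pos: [0.4389, -0.1159, 0.0041]
tool_rot: [0.001, 0.613, 0.79, 0.0]
force: [-0.8, 0.1, 6.2]
width: 0.0483
```

>>> send_rows:
  moves:
    - {"claw": 30,"travel": [0,0,10],"delta_rot": [0,0,0]}
    - {"claw": 30,"travel": [0,0,25],"delta_rot": [0,0,0]}
    - {"claw": 30,"travel": [0,0,40],"delta_rot": [0,0,0]}
    - {"claw": 30,"travel": [0,0,45],"delta_rot": [0,0,1]}
    - {"claw": 30,"travel": [10,20,0],"delta_rot": [0,0,1]}
    - {"claw": 30,"travel": [10,20,0],"delta_rot": [0,0,1]}
    - {"claw": 30,"travel": [10,20,0],"delta_rot": [0,0,1]}
    - {"claw": 30,"travel": [10,20,0],"delta_rot": [0,0,1]}
    - {"claw": 30,"travel": [10,20,0],"delta_rot": [0,0,1]}
    - {"claw": 30,"travel": [10,20,0],"delta_rot": [0,0,1]}

```text
time_s: 13.3
ee_pos: [0.4984, 0.0055, 0.1236]
tool_rot: [0.0, 0.287, 0.958, 0.0]
force: [0.2, -0.5, -0.6]
width: 0.0486
```

>>> send_rows:
  moves:
    - {"claw": 30,"travel": [10,20,0],"delta_rot": [0,0,1]}
    - {"claw": 30,"travel": [10,20,0],"delta_rot": [0,0,1]}
    - {"claw": 30,"travel": [10,20,0],"delta_rot": [0,0,1]}
    - {"claw": 30,"travel": [10,20,0],"delta_rot": [0,0,1]}
    - {"claw": 30,"travel": [10,13,0],"delta_rot": [0,0,1]}
    - {"claw": 30,"travel": [4,0,0],"delta_rot": [0,0,1]}
    - {"claw": 30,"travel": [0,0,0],"delta_rot": [0,0,1]}
    - {"claw": 30,"travel": [0,0,0],"delta_rot": [0,0,0.4]}
    - {"claw": 30,"travel": [0,0,0],"delta_rot": [0,0,0]}
    - {"claw": 30,"travel": [0,0,0],"delta_rot": [0,0,0]}

```text
time_s: 14.3
ee_pos: [0.5521, 0.0975, 0.1233]
tool_rot: [0.0, -0.093, 0.996, 0.0]
force: [0.3, 0.9, -2.0]
width: 0.0482
```

Run:
```python
from h import *
s=viewer.snapshot("side"); t=viewer.snapshot("top"); o=arm.get_obs(); print(o["ee_pos"],o["tool_rot"],o["width"],o["force"])
u,v=proj(s,(.54,.1,.08)).astype(int)
a=cv2.resize(s["image"][v-60:v+60,u-80:u+80],(800,600),interpolation=cv2.INTER_CUBIC)
cv2.imwrite("pics/s4.png",a)
b=t["image"][170:270,210:340]; cv2.imwrite("pics/t4.png",cv2.resize(b,(780,600),interpolation=cv2.INTER_CUBIC))
```

```text
[0.55208002 0.09751005 0.1232477 ] [ 2.27566210e-05 -9.29451317e-02  9.95671230e-01  5.84372549e-05] 0.048366830471453424 [ 0.66692084 -0.02224514 -1.13387892]
```

View pics/s4.png

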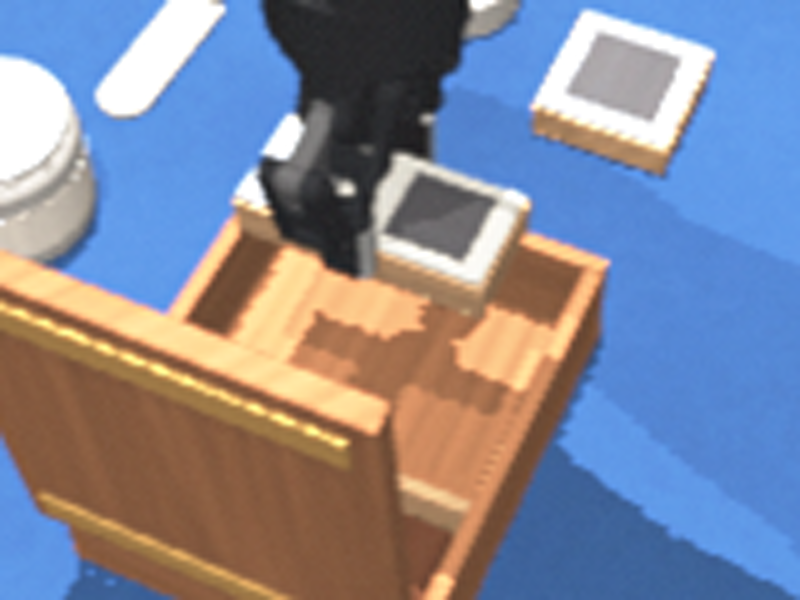

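The block is held level over the bay and aligned with the case. I'll lower it.

>>> send_rows:
  moves:
    - {"claw": 30,"travel": [0,0,-15],"delta_rot": [0,0,0.05]}
    - {"claw": 30,"travel": [0,0,-20],"delta_rot": [0,0,0]}
    - {"claw": 30,"travel": [0,0,-20],"delta_rot": [0,0,0]}
    - {"claw": 30,"travel": [0,0,-20],"delta_rot": [0,0,0]}
    - {"claw": 30,"travel": [0,0,-15],"delta_rot": [0,0,0]}
    - {"claw": 30,"travel": [0,0,-12],"delta_rot": [0,0,0]}
    - {"claw": 30,"travel": [0,0,-6],"delta_rot": [0,0,0]}
    - {"claw": 30,"travel": [0,0,-2],"delta_rot": [0,0,0]}
    - {"claw": 30,"travel": [0,0,0],"delta_rot": [0,0,0]}
    - {"claw": 30,"travel": [0,0,0],"delta_rot": [0,0,0]}

```text
time_s: 15.4
ee_pos: [0.5528, 0.0975, 0.0139]
tool_rot: [0.001, -0.096, 0.995, -0.0]
force: [-0.1, 0.1, -1.9]
width: 0.0484
```

>>> send_rows:
  moves:
    - {"claw": 30,"travel": [0,0,-1],"delta_rot": [0,0,0]}
    - {"claw": 30,"travel": [0,0,-1],"delta_rot": [0,0,0]}
    - {"claw": 30,"travel": [0,0,0],"delta_rot": [0,0,0]}
    - {"claw": 55,"travel": [0,0,0],"delta_rot": [0,0,0]}
    - {"claw": 65,"travel": [0,0,0],"delta_rot": [0,0,0]}
    - {"claw": 65,"travel": [0,0,0],"delta_rot": [0,0,0]}
    - {"claw": 65,"travel": [0,0,10],"delta_rot": [0,0,0]}
    - {"claw": 65,"travel": [0,0,25],"delta_rot": [0,0,0]}
    - {"claw": 65,"travel": [0,0,40],"delta_rot": [0,0,0]}
    - {"claw": 65,"travel": [0,0,45],"delta_rot": [0,0,0]}

```text
time_s: 16.4
ee_pos: [0.5512, 0.0976, 0.1321]
tool_rot: [-0.001, -0.096, 0.995, 0.0]
force: [1.2, -0.4, 0.5]
width: 0.0649
```

>>> send_rows:
  moves:
    - {"claw": 0,"travel": [0,0,45],"delta_rot": [0,0,0]}
    - {"claw": 0,"travel": [0,0,45],"delta_rot": [0,0,0]}
    - {"claw": 0,"travel": [0,0,45],"delta_rot": [0,0,0]}
    - {"claw": 0,"travel": [0,0,45],"delta_rot": [0,0,0]}
    - {"claw": 0,"travel": [-2,0,25],"delta_rot": [0,0,0]}
    - {"claw": 0,"travel": [-6,35,0],"delta_rot": [0,0,0]}
    - {"claw": 0,"travel": [-7,35,0],"delta_rot": [0,0,0]}
    - {"claw": 0,"travel": [-7,35,0],"delta_rot": [0,0,0]}
    - {"claw": 0,"travel": [-7,35,0],"delta_rot": [0,0,0]}
    - {"claw": 0,"travel": [-7,35,0],"delta_rot": [0,0,0]}

```text
time_s: 17.4
ee_pos: [0.5155, 0.2739, 0.337]
tool_rot: [0.0, -0.096, 0.995, 0.0]
force: [-0.1, 0.4, -0.2]
width: 0.0
```

Run:
```python
from h import *
s=viewer.snapshot("side"); t=viewer.snapshot("top"); o=arm.get_obs(); print(o["ee_pos"],o["joints"].round(2))
# cover angle: compare projections of free-edge corners
H=np.array([.527,.227,.061]);X=np.array([np.cos(1.764),np.sin(1.764),0]);Y=np.array([-X[1],X[0],0])
for a in (1.5,1.6,1.7,1.8,1.9):
    n=np.array([0,0,1])*np.cos(a)+X*np.sin(a)
    P=[H+.2*(-np.cos(a)*X+np.sin(a)*np.array([0,0,1]))+sy*.083*Y+.012*n*k for sy in(-1,1) for k in (0,1)]
    print(a,[proj(s,p).round(1).tolist() for p in P],[proj(t,p).round(1).tolist() for p in P])
img=cv2.resize(s["image"][140:320,200:440],(800,600),interpolation=cv2.INTER_CUBIC); cv2.imwrite("pics/s5.png",img)
for c,n in((t,"t"),(s,"s")):
    m=best("block",c,proj(c,(.5525,.0976,.02)))
    print(n, m is not None and (m.sum(),fit(BL,.008,(.5525,.0976,1.764),[(c,m)])))
```

```text
[0.51468453 0.27596185 0.3367522 ] [0.27 0.11 0.3  1.76 0.   0.07]
1.5 [[230.0, 199.2], [225.8, 204.2], [322.8, 234.0], [319.6, 239.8]] [[229.6, 191.2], [224.6, 192.3], [244.3, 259.9], [239.3, 261.0]]
1.6 [[223.0, 208.0], [218.8, 213.7], [317.3, 244.2], [313.9, 250.8]] [[221.3, 193.1], [216.4, 194.2], [236.0, 261.8], [231.0, 262.9]]
1.7 [[216.0, 217.9], [211.9, 224.1], [311.6, 255.6], [308.1, 262.8]] [[213.2, 195.0], [208.4, 196.2], [227.8, 263.6], [222.9, 264.7]]
1.8 [[209.3, 228.7], [205.2, 235.4], [305.8, 267.9], [302.3, 275.6]] [[205.4, 197.0], [200.9, 198.2], [219.8, 265.5], [215.2, 266.5]]
1.9 [[202.8, 240.2], [199.0, 247.4], [300.0, 281.0], [296.6, 289.0]] [[198.0, 199.0], [193.7, 200.2], [212.3, 267.2], [207.9, 268.2]]
t (np.int64(702), (array([0.55088089, 0.09496153, 1.73124354]), np.float64(0.05450195074081421)))
s (np.int64(1008), (array([0.55105024, 0.09440857, 1.70591042]), np.float64(0.15596520900726318)))
```

View pics/s5.png

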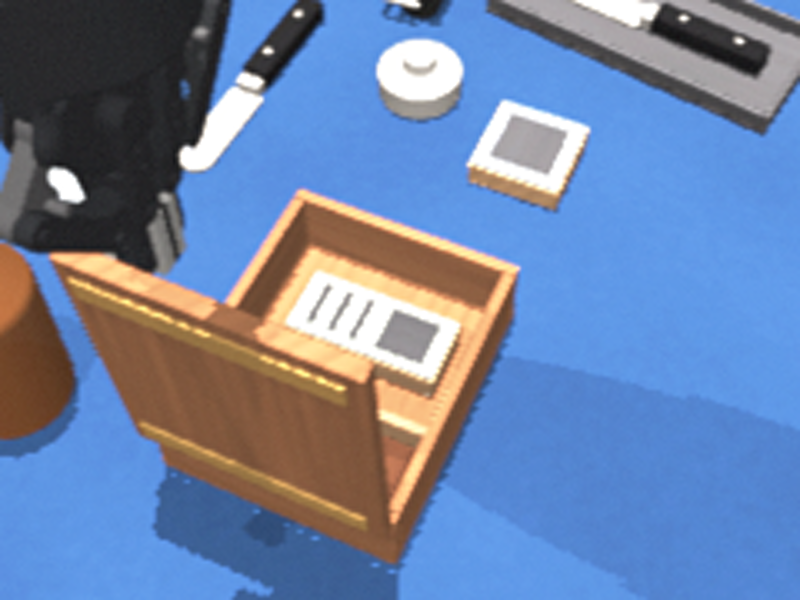

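The block lies flat and face up in the bay, at crop (375,330). The cover is at about 1.63 rad. I'll lower the closed fingers behind its free edge and work out the closing arc.

>>> send_rows:
  moves:
    - {"claw": 0,"travel": [2,6,0],"delta_rot": [0,0,0]}
    - {"claw": 0,"travel": [0,2,0],"delta_rot": [0,0,0]}
    - {"claw": 0,"travel": [0,0,-20],"delta_rot": [0,0,0]}
    - {"claw": 0,"travel": [0,0,-25],"delta_rot": [0,0,0]}
    - {"claw": 0,"travel": [0,0,-25],"delta_rot": [0,0,0]}
    - {"claw": 0,"travel": [0,0,-20],"delta_rot": [0,0,0]}
    - {"claw": 0,"travel": [0,0,-7],"delta_rot": [0,0,0]}
    - {"claw": 0,"travel": [0,0,0],"delta_rot": [0,0,0]}
    - {"claw": 0,"travel": [0,0,0],"delta_rot": [0,0,0]}
    - {"claw": 0,"travel": [0,0,0],"delta_rot": [0,0,0]}

```text
time_s: 18.6
ee_pos: [0.5188, 0.2806, 0.2405]
tool_rot: [0.001, -0.096, 0.995, 0.0]
force: [1.2, -0.7, 1.6]
width: 0.0
```

Run:
```python
from h import *
o=arm.get_obs(); p=o["ee_pos"]; print(p,o["force"])
H=np.array([.527,.227,.061]);X=np.array([-.192,.981,0]);Z=np.array([0,0,1.])
L=[p]+[H+.184*(-np.cos(a)*X+np.sin(a)*Z)+.012*(np.sin(a)*X+np.cos(a)*Z)+.014*X for a in np.linspace(1.63,0,24)]
print(np.round(L[1],4),np.round(L[-1],4)); print(np.diff(np.round(np.array(L)*1000),axis=0).astype(int).tolist())
```

```text
[0.51877671 0.28059251 0.24054323] [ 1.24209092 -0.70937704  1.60236799]
[0.5199 0.2632 0.244 ] [0.5596 0.0602 0.073 ]
[[1, -18, 3], [2, -13, 1], [3, -12, 0], [2, -13, 0], [3, -13, -2], [2, -13, -2], [3, -12, -4], [2, -12, -4], [2, -12, -5], [3, -11, -6], [2, -11, -7], [2, -10, -8], [2, -10, -8], [2, -10, -9], [1, -8, -10], [2, -8, -10], [1, -7, -11], [2, -7, -11], [1, -5, -12], [1, -5, -12], [0, -4, -12], [1, -3, -13], [0, -2, -13], [1, -2, -13]]
```

>>> send_rows:
  moves:
    - {"claw": 0,"travel": [1,-10,3],"delta_rot": [0,0,0]}
    - {"claw": 0,"travel": [0,-8,0],"delta_rot": [0,0,0]}
    - {"claw": 0,"travel": [2,-13,1],"delta_rot": [0,0,0]}
    - {"claw": 0,"travel": [3,-12,0],"delta_rot": [0,0,0]}
    - {"claw": 0,"travel": [2,-13,0],"delta_rot": [0,0,0]}
    - {"claw": 0,"travel": [3,-13,-2],"delta_rot": [0,0,0]}
    - {"claw": 0,"travel": [2,-13,-2],"delta_rot": [0,0,0]}
    - {"claw": 0,"travel": [3,-12,-4],"delta_rot": [0,0,0]}
    - {"claw": 0,"travel": [2,-12,-4],"delta_rot": [0,0,0]}
    - {"claw": 0,"travel": [2,-12,-5],"delta_rot": [0,0,0]}

```text
time_s: 19.6
ee_pos: [0.5385, 0.1616, 0.2255]
tool_rot: [0.0, -0.096, 0.995, 0.0]
force: [1.0, 3.5, 0.4]
width: 0.0001
```

>>> send_rows:
  moves:
    - {"claw": 0,"travel": [3,-11,-6],"delta_rot": [0,0,0]}
    - {"claw": 0,"travel": [2,-11,-7],"delta_rot": [0,0,0]}
    - {"claw": 0,"travel": [2,-10,-8],"delta_rot": [0,0,0]}
    - {"claw": 0,"travel": [2,-10,-8],"delta_rot": [0,0,0]}
    - {"claw": 0,"travel": [2,-10,-9],"delta_rot": [0,0,0]}
    - {"claw": 0,"travel": [1,-8,-10],"delta_rot": [0,0,0]}
    - {"claw": 0,"travel": [2,-8,-10],"delta_rot": [0,0,0]}
    - {"claw": 0,"travel": [1,-7,-11],"delta_rot": [0,0,0]}
    - {"claw": 0,"travel": [2,-7,-11],"delta_rot": [0,0,0]}
    - {"claw": 0,"travel": [1,-5,-12],"delta_rot": [0,0,0]}

```text
time_s: 20.6
ee_pos: [0.5562, 0.0749, 0.133]
tool_rot: [-0.0, -0.096, 0.995, -0.0]
force: [-0.9, -1.5, 2.1]
width: 0.0002
```

>>> send_rows:
  moves:
    - {"claw": 0,"travel": [1,-5,-12],"delta_rot": [0,0,0]}
    - {"claw": 0,"travel": [0,-4,-12],"delta_rot": [0,0,0]}
    - {"claw": 0,"travel": [1,-3,-13],"delta_rot": [0,0,0]}
    - {"claw": 0,"travel": [0,-2,-10],"delta_rot": [0,0,0]}
    - {"claw": 0,"travel": [0,-1,-6],"delta_rot": [0,0,0]}
    - {"claw": 0,"travel": [0,0,-3],"delta_rot": [0,0,0]}
    - {"claw": 0,"travel": [0,0,-2],"delta_rot": [0,0,0]}
    - {"claw": 0,"travel": [0,0,-1],"delta_rot": [0,0,0]}
    - {"claw": 0,"travel": [0,0,0],"delta_rot": [0,0,0]}
    - {"claw": 0,"travel": [0,0,0],"delta_rot": [0,0,0]}

```text
time_s: 21.6
ee_pos: [0.5582, 0.0607, 0.0752]
tool_rot: [0.0, -0.096, 0.995, 0.0]
force: [0.5, 0.0, 0.7]
width: -0.0
```

>>> send_rows:
  moves:
    - {"claw": 0,"travel": [0,0,-1],"delta_rot": [0,0,0]}
    - {"claw": 0,"travel": [0,0,0],"delta_rot": [0,0,0]}
    - {"claw": 0,"travel": [0,0,-1],"delta_rot": [0,0,0]}
    - {"claw": 0,"travel": [0,0,0],"delta_rot": [0,0,0]}
    - {"claw": 0,"travel": [0,0,-1],"delta_rot": [0,0,0]}
    - {"claw": 0,"travel": [0,0,0],"delta_rot": [0,0,0]}
    - {"claw": 0,"travel": [0,0,0],"delta_rot": [0,0,0]}
    - {"claw": 0,"travel": [0,0,0],"delta_rot": [0,0,0]}
    - {"claw": 0,"travel": [0,0,0],"delta_rot": [0,0,0]}
    - {"claw": 0,"travel": [0,0,0],"delta_rot": [0,0,0]}

```text
time_s: 22.6
ee_pos: [0.5583, 0.0606, 0.073]
tool_rot: [0.0, -0.096, 0.995, -0.0]
force: [-3.8, -0.0, 8.3]
width: 0.0004
```

>>> send_rows:
  moves:
    - {"claw": 0,"travel": [0,0,-1],"delta_rot": [0,0,0]}
    - {"claw": 0,"travel": [0,0,0],"delta_rot": [0,0,0]}
    - {"claw": 0,"travel": [0,0,-1],"delta_rot": [0,0,0]}
    - {"claw": 0,"travel": [0,0,0],"delta_rot": [0,0,0]}
    - {"claw": 0,"travel": [0,0,0],"delta_rot": [0,0,0]}
    - {"claw": 0,"travel": [0,0,0],"delta_rot": [0,0,0]}
    - {"claw": 0,"travel": [0,0,0],"delta_rot": [0,0,0]}
    - {"claw": 0,"travel": [0,0,0],"delta_rot": [0,0,0]}
    - {"claw": 0,"travel": [0,0,0],"delta_rot": [0,0,0]}
    - {"claw": 0,"travel": [0,0,0],"delta_rot": [0,0,0]}

```text
time_s: 23.6
ee_pos: [0.5584, 0.0605, 0.0728]
tool_rot: [0.001, -0.096, 0.995, -0.0]
force: [-10.7, -0.2, 23.6]
width: 0.0002
```

The tip stopped at z = 72.8 mm while the force rose to 24 N, so the cover is on the rim. I'll retreat and check.

>>> send_rows:
  moves:
    - {"claw": 0,"travel": [0,0,5],"delta_rot": [0,0,0]}
    - {"claw": 0,"travel": [0,0,15],"delta_rot": [0,0,0]}
    - {"claw": 0,"travel": [0,0,40],"delta_rot": [0,0,0]}
    - {"claw": 0,"travel": [0,0,45],"delta_rot": [0,0,0]}
    - {"claw": 0,"travel": [0,0,45],"delta_rot": [0,0,0]}
    - {"claw": 0,"travel": [0,0,45],"delta_rot": [0,0,0]}
    - {"claw": 0,"travel": [-10,-30,30],"delta_rot": [0,0,0]}
    - {"claw": 0,"travel": [-10,-40,0],"delta_rot": [0,0,0]}
    - {"claw": 0,"travel": [0,0,0],"delta_rot": [0,0,0]}
    - {"claw": 0,"travel": [0,0,0],"delta_rot": [0,0,0]}

```text
time_s: 24.6
ee_pos: [0.538, -0.0101, 0.2956]
tool_rot: [0.0, -0.095, 0.995, 0.0]
force: [-0.3, -0.1, -1.4]
width: -0.0
```

Run:
```python
from h import *
s=viewer.snapshot("side"); t=viewer.snapshot("top"); o=arm.get_obs(); print(o["ee_pos"],o["force"],o["time_s"])
a=s["image"][100:400,120:520]; cv2.imwrite("pics/s6.png",cv2.resize(a,(800,600),interpolation=cv2.INTER_CUBIC))
H=np.array([.527,.227,.061]);X=np.array([-.192,.981,0]);Y=np.array([-X[1],X[0],0]);Z=np.array([0,0,1.])
for g in (0,.03):
    e=[proj(s,H+.2*(-np.cos(g)*X+np.sin(g)*Z)+.012*Z+k*.083*Y) for k in(-1,1)]
    print(g,[((q-[120,100])*2).round() for q in e])
```

```text
[ 0.53806359 -0.00890861  0.29499163] [0.36840334 0.23344875 0.44724764] 24.7
0 [array([342., 185.]), array([475., 232.])]
0.03 [array([341., 182.]), array([476., 229.])]
```

View pics/s6.png

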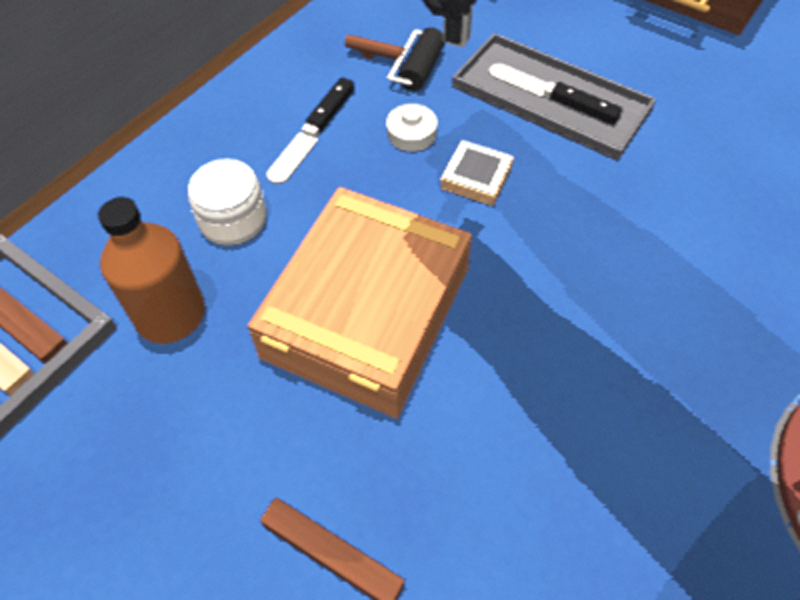

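The cover is shut: its free-edge corners are near crop (342,188) and (471,236), where I predicted (342,185) and (475,232) for a fully closed cover. The knife lies flat in the tray at crop (555,95), and the other items are where they started.

```bash
python3 -c "
from bench import order; print(order.close_job())"
```

```text
the job is handed in; nothing more can be done
None
```

The job is done and handed in at about 25 s of the 72 s allowed. I moved the ink knife flat into the steel tray, laid the long block face up in the empty bay, and swung the cover shut and pressed it down.

**Knife:** I released it about 9 mm above the tray floor, because the fingertips reached below it. The later pictures show it lying flat inside the tray, within about 2 mm of its centre.

**Block:** Fits to the pictures before closing put it flat in the bay, about 3 mm from the bay's centre. The two cameras' angle fits were off from the case by about 2° and 3°, and the side camera's fit was poor.

**Cover:** The fingertip stopped at 72.8 mm, against 73 mm for fully shut, while the push rose to 24 N. In the last picture the free edge is within about 4 pixels (2x enlarged crop) of where I computed it for a shut cover. That picture alone cannot rule out a gap of a few millimetres, so the main evidence is the height and force.

**Everything else:** The other items look unmoved by eye. I did not measure them again. The arm finished clear of everything.

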